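# Sort stripped concertina parts into their trays

### The arm

A 6-joint arm with a two-finger parallel gripper is mounted at the origin on the work surface. World frame = base frame: x ahead of the robot, y to its left, z up, the work surface at z = 0. Lengths are in m, angles in rad, forces in N, time in s.
With the tool pointing down it reaches from about 0.4 to 0.825 m from the base axis. Payload 7 kg.
Tool frame: the origin (TCP) lies on the centre line of the jaws, within the pads' length; the fingertips stand 19 mm ahead of it and the grasp point (between the pads) is the TCP; z points along the fingers, y is the line along which they close (so a half turn about z gives the same grasp; the last joint's range is limited). The gripper opens to 88 mm and grips with 3 to 60 N. Pads are 19 mm wide; open, the fingers measure 130 mm over their backs; the gripper's body (78 mm by 193 mm) begins 47 mm behind the grasp point.
Start: joints at [1.604, 0.359, 0.012, 0, -1.224, -0.288], TCP at [0.17, 0.653, 0.246] pointing down, gripper open.
Joint ranges: [-3.07, 3.07], [-1.43, 2.12], [-1.02, 1.25], [-3.03, 1.67], [-3.05, -0], [-3.03, 3.03]. Speed limits (rad/s): [2.39, 2.39, 3.01, 3.14, 3.14, 3.14].

### API

Orientations are given as [roll, pitch, yaw] about the fixed x, y, z axes, in that order (R = Rz(yaw) Ry(pitch) Rx(roll)).
In Python, from station import arm, imaging, models gives the robot as it stands.
- The arm moves only by the tool play_rows, never from a script. Its arguments are lists of equal length, an entry for each row: "travel": the shift along the tool's x, y, z in units of 25 mm (1.0 is 25 mm), a list of three; "twist": the turn about the tool's z in units of 0.15 rad (1.0 is 0.15 rad). A call has 1 to 8 rows; each row shifts and turns the commanded pose from where the row before left it, along the tool's axes as they then stand; what a row does not reach is not made up. A row lasts 1/8 s, in which the tool goes at most 62.5 mm and 10.7 degrees, less where a joint would pass 70% of its speed; a pose out of reach is approached as far as the arm can. A call with a number of a shift or a turn outside -1 to 1 is refused whole. A call with a gripper value outside its range is refused whole. "fingers" is the opening, from 0 (shut) to 1 (fully open), set as the call begins (left out, the last holds). The fingers move at their own pace and stop on an object; "newtons" is the grip in N (left out, the last holds). Time passes only in rows, so rows that do not move let the fingers close. It gives the time, the measured TCP pose, the force, the opening and the grip force at its end, in the units of the state.
- arm.get_state(): the state, without advancing time (a new reading comes with each control period).
- imaging.grab_frame(name): name is "side" or "top"; returns a dict with "pixels" (400x640x3 uint8, red, green, blue), "fx", "fy", "cx", "cy" (pixels), "R" (3x3) and "t" (3): a world point X has camera coordinates R X + t. Camera axes: x right, y down, z forward; pixel columns grow to the right and rows downward; lengths in m; the calibration is good to about 2 mm. A picture is of the moment at which its call begins. There is no depth.
- arm.job_done(): hands the job in; it is judged then, once.
Trained networks look in the newest picture that a camera, given by its name, has taken for a name from the list of things; names that differ only in an ending like _2 or _b are one class to them, and where a whole thing is asked for, a point or a joint stands for the part that bears it (a point fixed in the world has none). Each returns a list of dicts, best first, with "confidence" (0 to 1); they miss things now and then, are a little off and sometimes report something else, mostly with a low value. They report only what shows in the picture. A call takes as long as a camera call.
- models.boxes_of(name, camera): "extent" ([centre column, centre row, width, height] in pixels, round what is visible of it).
- models.silhouettes(name, camera): "pixels" (400x640 bool, what is visible of it) and "extent" ([centre column, centre row, width, height] in pixels, round what is visible of it).
The state is a dict: "t": time; "q": joint angles; "qd": joint speeds; "joint_efforts": joint torques, N m; "eef_pos": TCP position; "ee_rot": TCP orientation; "force": force on the tool from outside, world axes, zero at the start; "moment": the same for the moment, N m; "width": finger opening in m; "gripper_force": force on a finger pad.
Only numpy, scipy, OpenCV 4.12 (cv2) and the standard library are available. Lean on these libraries where they do the work, as an engineer would, in place of code of your own. Each camera call takes 0.05 s, during which the arm holds its last target. There are 200 camera calls.

### The job

Sort the parts stripped from the concertina: both long brass reed shoes into the oblong tray, both short brass reed shoes into the square tray, and the black ebony button into the round dish. Set each part down rather than dropping it, so that every shoe ends flat on its tray's floor with the clamp side up, none on top of another or on a rim, and the button stands upright on the dish's floor. Leave the loupe and the reed pan where they are.

Things in the scene. Friction and masses are not known exactly. Their poses are not given: they have to be found in the camera images.
- long_shoe_a: Long reed shoe: flat brass plate 66 x 18 mm, 6 mm thick, with a steel reed tongue down the middle of its upper face and, near its +x end, a 7 mm wide brass clamp that rises to 9 mm, with two screws; about 45 g; loose, lying flat, clamp side up. Origin at the centre of its underside; x runs along its length, y across its width, z up. Same as long_shoe_b.
- long_shoe_b: Long reed shoe: flat brass plate 66 x 18 mm, 6 mm thick, with a steel reed tongue down the middle of its upper face and, near its +x end, a 7 mm wide brass clamp that rises to 9 mm, with two screws; about 45 g; loose, lying flat, clamp side up. Origin at the centre of its underside; x runs along its length, y across its width, z up. Same as long_shoe_a.
- short_shoe_a: Short reed shoe: flat brass plate 36 x 16 mm, 6 mm thick, with a steel reed tongue down the middle of its upper face and, near its +x end, a 7 mm wide brass clamp that rises to 9 mm, with two screws; about 22 g; loose, lying flat, clamp side up. Origin at the centre of its underside; x runs along its length, y across its width, z up. Same as short_shoe_b.
- short_shoe_b: Short reed shoe: flat brass plate 36 x 16 mm, 6 mm thick, with a steel reed tongue down the middle of its upper face and, near its +x end, a 7 mm wide brass clamp that rises to 9 mm, with two screws; about 22 g; loose, lying flat, clamp side up. Origin at the centre of its underside; x runs along its length, y across its width, z up. Same as short_shoe_a.
- button: Black ebony button: upright round body 22 mm in diameter with a slightly domed top, 18.5 mm tall, straight sides up to 14 mm; about 12 g; loose, standing on its flat base. Origin at the centre of its underside, z up.
- oblong_tray: Oblong mahogany tray, fixed to the bench. Inside 86 mm along its x and 150 mm along its y, walls 5 mm thick (outside 96 x 160 mm), rim 12 mm above the bench, flat floor 4 mm above the bench. Origin at the centre of its underside (bench height), z up.
- square_tray: Square mahogany tray, fixed to the bench. Inside 100 x 100 mm, walls 5 mm thick (outside 110 x 110 mm), rim 12 mm above the bench, flat floor 4 mm above the bench. Origin at the centre of its underside (bench height), x and y parallel to its walls, z up.
- round_dish: Round mahogany dish, fixed to the bench. Outside diameter 106 mm at the rim, flat floor about 90 mm in diameter and 4 mm above the bench, rim 14 mm above the bench. Origin at the centre of its underside (bench height), z up.
- loupe: Round steel loupe with a glass top and a black band, 48 mm in diameter, 30 mm tall, loose, standing among the parts; a bystander to be left alone. Origin at the centre of its underside.
- reed_pan: Hexagonal mahogany reed pan 156 mm across its corners, 20 mm thick, with dark radial slots and a dark centre, loose, lying flat to one side; a bystander to be left alone. Origin at the centre of its underside.

How it is judged:
By the outcome, as a careful person would: the job done as asked, in the order asked, and still so for the second after the job is handed in, with the robot touching nothing.
It also fails if it takes over 128 s, if anything falls off the work surface, if the arm or the gripper's body presses on something with over 40 N, if the wrist force passes 120 N, or if a joint passes its speed limit or range.

## Working session

There is one attempt and no reset: what is moved stays moved. The work goes in short steps, Python scripts to look and compute and a tool call to move; the robot and the scene stay as the last step left them, time stands still between calls to the robot, and variables do not carry over. Pictures are saved under pics/ and viewed, at most 16 in all, crops included, and the job is handed in when it is done.

Besides the shell and the picture viewer there is one more tool, called after "Request:" as name(argument=value, ...), one argument or row to a line, values as JSON. play_rows: Moves the arm, as the interface text tells. Shifts and turns lie within -1 to 1; 1 stands for 25 mm of shift or 0.15 rad of turn. Its arguments: {"type":"object","properties":{"travel":{"type":"array","items":{"type":"array","items":{"type":"number"}}},"twist":{"type":"array","items":{"type":"number"}},"fingers":{"type":"number"},"newtons":{"type":"number"}},"required":["travel","twist"]}

```bash
mkdir -p pics
cat > h.py <<'E'
import numpy as np, cv2
from station import arm, imaging, models
def grab(n,fn=None):
    f=imaging.grab_frame(n)
    if fn: cv2.imwrite('pics/'+fn,f['pixels'][:,:,::-1])
    return f
def toworld(f,uv,z):
    R=np.array(f['R']);t=np.array(f['t'])
    d=R.T@np.array([(uv[0]-f['cx'])/f['fx'],(uv[1]-f['cy'])/f['fy'],1.]);c=-R.T@t
    return c+d*(z-c[2])/d[2]
def topix(f,X):
    p=np.array(f['R'])@np.array(X)+np.array(f['t']);return np.array([f['fx']*p[0]/p[2]+f['cx'],f['fy']*p[1]/p[2]+f['cy']])
E
python3 - <<'E'
from h import *
for n in('top','side'):
    f=grab(n,n+'0.png'); R=np.array(f['R']);print(n,-R.T@np.array(f['t']),R.round(2).tolist(),f['fx'])
    for name,z in(('long_shoe_a',.006),('short_shoe_a',.006),('button',.0185),('oblong_tray',.012),('square_tray',.012),('round_dish',.014),('loupe',.03),('reed_pan',.02)):
        for d in models.silhouettes(name,n):
            if d['confidence']<.3: continue
            m=d['pixels'].astype(np.uint8); c=max(cv2.findContours(m,0,2)[0],key=cv2.contourArea)
            w=np.array([toworld(f,p[0],z)[:2] for p in c]).astype(np.float32)
            r=cv2.minAreaRect(w*1000)
            print(name,round(d['confidence'],2),np.round(d['extent']),np.round(r[0]),np.round(r[1]),round(r[2]))
print(arm.get_state())
E
```

```text
top [0.30077088 0.015364   1.05632898] [[0.02, -1.0, 0.03], [-0.98, -0.03, -0.19], [0.19, -0.02, -0.98]] 391.1980805197341
long_shoe_a 0.7 [192. 242.  27.  19.] [378. 327.] [22. 69.] 33
long_shoe_a 0.59 [245. 217.  12.   8.] [450. 190.] [19. 35.] 3
long_shoe_a 0.51 [393. 212.  18.  22.] [ 467. -200.] [64. 19.] 26
short_shoe_a 0.64 [246. 215.  10.   9.] [450. 190.] [18. 36.] 11
short_shoe_a 0.5 [295. 215.  12.  14.] [458.  60.] [37. 19.] 47
button 0.36 [432. 241.   8.   9.] [ 391. -303.] [19. 22.] 1
oblong_tray 0.78 [391. 160.  63.  38.] [ 614. -205.] [164. 103.] 84
square_tray 0.83 [322. 164.  42.  40.] [600.  -8.] [111. 109.] 4
round_dish 0.97 [242. 160.  36.  42.] [601. 208.] [105. 101.] 47
loupe 0.77 [348. 220.  17.  18.] [439. -81.] [48. 49.] 65
reed_pan 0.64 [474. 169.  58.  51.] [ 596. -425.] [135. 155.] 52
side [ 0.14040807 -1.02182446  0.8010619 ] [[0.94, -0.33, 0.02], [-0.18, -0.55, -0.81], [0.28, 0.77, -0.58]] 519.7998420877664
long_shoe_a 0.78 [332. 264.  20.  17.] [ 466. -204.] [68. 21.] 28
short_shoe_a 0.57 [277. 175.  10.   9.] [446. 187.] [12. 31.] 12
oblong_tray 0.69 
[... 452 characters left out ...]
.  75.  64.] [ 594. -434.] [154. 155.] 53
{'t': 0.9, 'q': array([ 1.60409115e+00,  3.58549361e-01,  1.18808843e-02,  3.00715809e-05,
       -1.22412077e+00, -2.88100911e-01]), 'qd': array([ 0.00042827,  0.00233601, -0.00074668, -0.00104424,  0.00095278,
       -0.00167058]), 'joint_efforts': array([ 7.47479189e-04, -5.82354140e+01,  2.93298984e+01,  7.00255305e+00,
        1.25484852e-02, -1.22615100e-05]), 'eef_pos': array([0.17016155, 0.65316252, 0.2455911 ]), 'ee_rot': array([-3.14157783e+00, -2.51041047e-05, -2.54795870e-01]), 'force': array([-0.1958174 ,  0.02678324, -0.02880734]), 'moment': array([0.00159983, 0.01759893, 0.0675705 ]), 'gripper_force': 0.0, 'width': 0.08755229277497475}
```

View pics/top0.png

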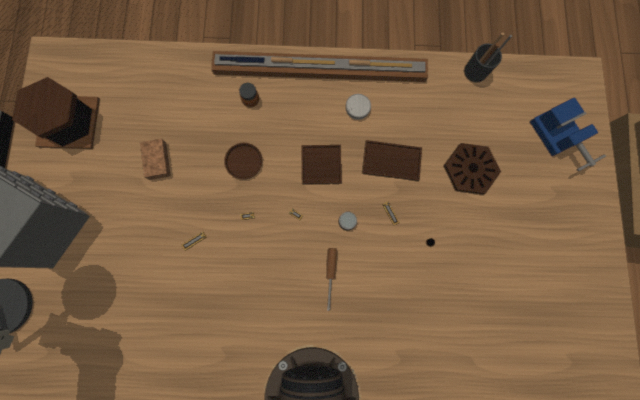

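View pics/side0.png

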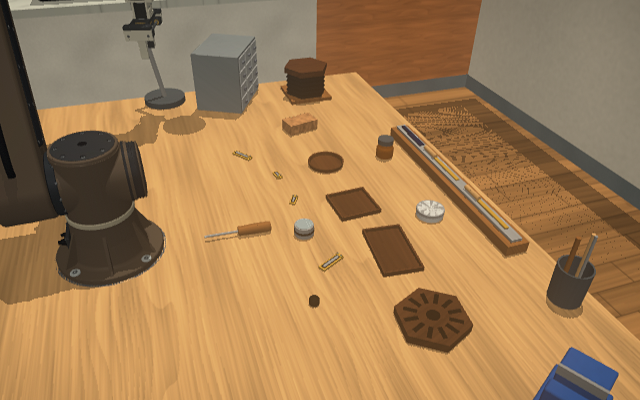

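```bash
cat > fit.py <<'E'
from h import *
from scipy.optimize import minimize
def mask_model(f,p,L,W,H,off,s=8,win=60):
    x,y,a=p[0]/1000,p[1]/1000,p[2]
    c=np.array([(i*L/2,j*W/2,k*H) for i in(-1,1) for j in(-1,1) for k in(0,1)])
    X=np.c_[x+c[:,0]*np.cos(a)-c[:,1]*np.sin(a),y+c[:,0]*np.sin(a)+c[:,1]*np.cos(a),c[:,2]]
    uv=np.array([topix(f,q) for q in X]);h=cv2.convexHull(((uv-off+.5)*s*16-8).astype(np.int32))
    m=np.zeros((win*s,win*s),np.uint8);cv2.fillPoly(m,[h],1,shift=4);return m,uv
def fit(items):
    fs={n:grab(n) for n in('top','side')};tiles=[]
    for nm,p0,L,W,H in items:
        print(nm,p0)
        for n,f in fs.items():
            c=topix(f,[p0[0]/1000,p0[1]/1000,.005]);best=None
            for q in('long_shoe_a','short_shoe_a','button'):
                for d in models.silhouettes(q,n):
                    e=d['extent']
                    if np.hypot(*(np.array(e[:2])-c))<12 and max(e[2:])<40 and (best is None or d['confidence']>best['confidence']):best=d
            off=np.round(c).astype(int)-30
            crop=lambda im:im[off[1]:off[1]+60,off[0]:off[0]+60]
            if best is None: p=p0;print(n,'no mask')
            else:
                T=cv2.resize(crop(best['pixels']).astype(np.uint8),None,fx=8,fy=8,interpolation=0)
                cost=lambda p:1-(lambda m:(m&T).sum()/(m|T).sum())(mask_model(f,p,L,W,H,off)[0])
                r=min((minimize(cost,[p0[0],p0[1],p0[2]+k],method='Nelder-Mead',options=dict(initial_simplex=np.array([[p0[0],p0[1],p0[2]+k]]*4)+np.array([[0,0,0],[6,0,0],[0,6,0],[0,0,.3]]))) for k in(-.2,0,.2)),key=lambda r:r.fun)
                p=r.x;print(n,np.round(p,2),'iou',round(1-r.fun,2))
            t=cv2.resize(crop(f['pixels'])[15:45,10:50,::-1],None,fx=5,fy=5,interpolation=cv2.INTER_CUBIC)
            h=cv2.convexHull(((mask_model(f,p,L,W,H,off)[1]-off-[10,15]+.5)*5).astype(np.int32))
            cv2.polylines(t,[h],True,(0,255,0),1);tiles.append(t)
    return tiles
E
python3 - <<'E'
from fit import *
d=np.radians
it=[('LA',(378,327,d(123)),.066,.018,.006),('LB',(467,-200,d(26)),.066,.018,.006),('SA',(450,190,d(98)),.036,.016,.006),('SB',(458,60,d(47)),.036,.016,.006),('BT',(391,-303,0),.02,.02,.017)]
t=fit(it);cv2.imwrite('pics/fit.png',np.vstack([np.hstack(t[i:i+4]+[np.zeros_like(t[0])]*(4-len(t[i:i+4]))) for i in range(0,len(t),4)]))
E
```

```text
LA (378, 327, np.float64(2.1467549799530254))
top no mask
side [376.81 328.87   2.18] iou 0.83
LB (467, -200, np.float64(0.4537856055185257))
top [ 467.82 -200.45    0.47] iou 0.89
side [ 468.42 -199.68    0.48] iou 0.86
SA (450, 190, np.float64(1.710422666954443))
top no mask
side [449.02 191.43   1.73] iou 0.88
SB (458, 60, np.float64(0.8203047484373349))
top [459.1   58.5    0.96] iou 0.83
side [457.12  60.68   1.19] iou 0.71
BT (391, -303, 0)
top [ 3.9039e+02 -3.0449e+02  3.1000e-01] iou 0.36
side [ 3.9024e+02 -3.0562e+02 -3.5000e-01] iou 0.63
```

View pics/fit.png

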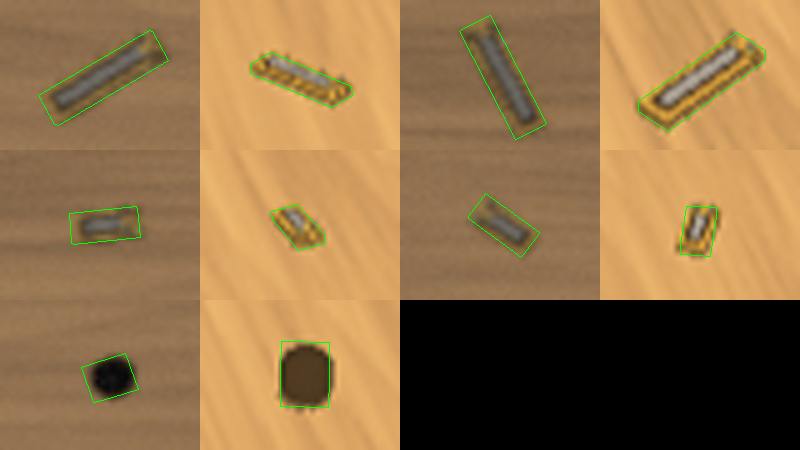

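Request:
play_rows(
  travel=[
    [0,0,0.8],
    [0,0,0.8],
    [0,0,0.8],
    [0,0,0.8],
    [0,0,0.8],
    [1,0,0.5],
    [1,0,0.5],
    [1,0,0.5],
  ],
  twist=[0.97,0.97,0.97,0.97,0.95,0,0,0],
  fingers=0.6,
  newtons=20,
)

```text
t: 3.5
eef_pos: [0.2123, 0.5904, 0.1077]
ee_rot: [-3.141, 0.0, -0.979]
force: [-0.0, -0.3, 0.2]
width: 0.0524
gripper_force: 0.0
```

Request:
play_rows(
  travel=[
    [1,0.1,0],
    [1,0.1,0],
    [1,0.1,0],
    [1,0,0],
    [1,0,0],
    [1,0,0],
    [1,0,0],
    [1,0,0],
  ],
  twist=[0,0,0,0,0,0,0,0],
)

```text
t: 4.5
eef_pos: [0.3182, 0.4193, 0.1081]
ee_rot: [-3.142, 0.0, -0.979]
force: [-0.3, 1.1, -1.2]
width: 0.0525
gripper_force: 0.0
```

```bash
cat > p.py <<'E'
import sys
from h import *
x,y,z,w=map(float,sys.argv[1:5]);s=arm.get_state();P=np.array(s['eef_pos'])*1000;r=s['ee_rot']
d=(r[2]-w+np.pi)%(2*np.pi)-np.pi
D=np.array([x,y,z])-P
def ax(a):return np.round(np.array([np.cos(a)*D[0]+np.sin(a)*D[1],np.sin(a)*D[0]-np.cos(a)*D[1],-D[2]])/25,2)
print('t',s['t'],'pos',P.round(1),'yaw',round(r[2],3),'width',round(s['width'],4),'gf',s['gripper_force'],'F',np.round(s['force'],1))
print('twist',round(d/.15,2),'then shift',ax(w),'| shift first',ax(r[2]))
E
python3 p.py 377 328.5 21 -0.98
```

```text
t 4.5 pos [318.2 419.3 108.1] yaw -0.979 width 0.0525 gf 0.0 F [-0.3  1.1 -1.2]
twist 0.0 then shift [4.33 0.07 3.48] | shift first [4.33 0.07 3.48]
```

Request:
play_rows(
  travel=[
    [1,0.04,0.3],
    [1,0,0.3],
    [1,0,0.3],
    [0.9,0,0.3],
    [0.48,0,0.3],
    [0,0,0.3],
    [0,0,0.4],
    [0,0,0],
  ],
  twist=[0,0,0,0,0,0,0,0],
)

```text
t: 5.5
eef_pos: [0.377, 0.3293, 0.0522]
ee_rot: [3.14, -0.001, -0.979]
force: [0.1, 0.8, -0.3]
width: 0.0524
gripper_force: 0.0
```

```bash
python3 p.py 377 328.5 21 -0.98; python3 -c "
from h import *
f=grab('side');g=grab('top')
a=cv2.resize(f['pixels'][110:210,180:310,::-1],None,fx=3,fy=4);b=cv2.resize(g['pixels'][180:280,140:270,::-1],None,fx=3,fy=4)
cv2.imwrite('pics/a1.png',np.hstack([a,b]))"
```

```text
t 5.5 pos [377.  329.3  52.2] yaw -0.979 width 0.0524 gf 0.0 F [ 0.1  0.8 -0.3]
twist 0.01 then shift [0.03 0.02 1.25] | shift first [0.03 0.02 1.25]
```

View pics/a1.png

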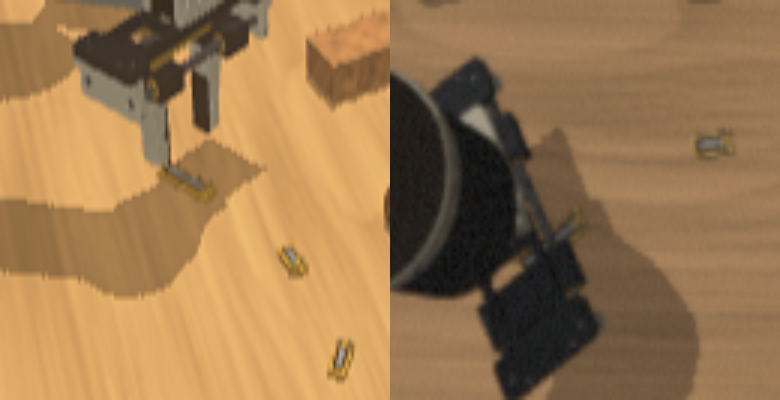

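The crops show the open fingers straddling the long shoe (side crop shoe at ~(188,182)), closing across its width. Descend and grip.

Request:
play_rows(
  travel=[
    [0,0,0.5],
    [0,0,0.4],
    [0,0,0.25],
    [0,0,0.1],
    [0,0,0],
  ],
  twist=[0,0,0,0,0],
)

```text
t: 6.22
eef_pos: [0.3775, 0.3292, 0.0217]
ee_rot: [3.141, -0.0, -0.979]
force: [0.0, -0.1, 0.3]
width: 0.0523
gripper_force: 0.0
```

Request:
play_rows(
  travel=[
    [0,0,0],
    [0,0,0],
    [0,0,0],
    [0,0,0],
    [0,0,0],
    [0,0,0],
  ],
  twist=[0,0,0,0,0,0],
  fingers=0,
  newtons=25,
)

```text
t: 6.98
eef_pos: [0.3775, 0.3292, 0.0219]
ee_rot: [3.142, -0.0, -0.979]
force: [-0.3, -0.5, 2.7]
width: 0.0173
gripper_force: 25.0
```

Request:
play_rows(
  travel=[
    [0,0,-0.5],
    [0,0,-1],
    [0,0,-1],
    [0,0,0],
    [0,0,0],
  ],
  twist=[0,0,0,0,0],
)

```text
t: 7.6
eef_pos: [0.3773, 0.3291, 0.0844]
ee_rot: [-3.141, 0.0, -0.98]
force: [0.8, 0.1, -0.5]
width: 0.0171
gripper_force: 25.0
```

```bash
python3 p.py 617.5 -172 60 -0.1; python3 -c "
from h import *
f=grab('side')
cv2.imwrite('pics/a2.png',cv2.resize(f['pixels'][90:190,180:310,::-1],None,fx=4,fy=4))"
```

```text
t 7.6 pos [377.3 329.1  84.4] yaw -0.98 width 0.0171 gf 24.999573826789856 F [ 0.8  0.1 -0.5]
twist -5.86 then shift [11.56 18.98  0.98] | shift first [22.    3.2   0.98]
```

View pics/a2.png

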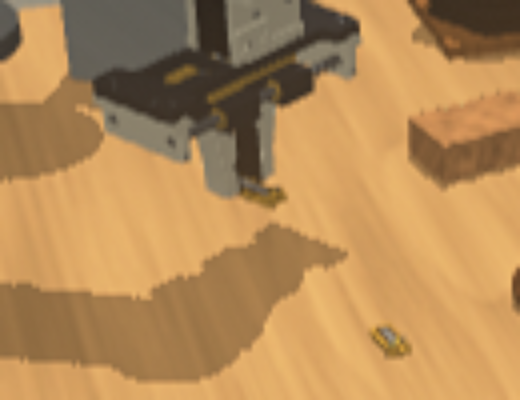

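The shoe is held between the pads (~(262,195) in crop), level and clear of the bench. Turn and carry it to the oblong tray.

Request:
play_rows(
  travel=[
    [0,0,0],
    [0,0,0],
    [0,0,0],
    [0,0,0],
    [0,0,0],
    [0,0,0],
  ],
  twist=[-0.96,-1,-1,-1,-1,-0.9],
)

```text
t: 8.4
eef_pos: [0.3772, 0.3287, 0.0834]
ee_rot: [3.14, 0.001, -0.096]
force: [-0.3, 1.2, -0.7]
width: 0.017
gripper_force: 25.0
```

Request:
play_rows(
  travel=[
    [0.58,0.95,0],
    [0.58,0.95,0],
    [0.58,0.95,0],
    [0.58,0.95,0],
    [0.58,0.95,0],
    [0.58,0.95,0],
    [0.58,0.95,0],
    [0.58,0.95,0],
  ],
  twist=[0,0,0,0,0,0,0,0],
)

```text
t: 9.4
eef_pos: [0.4738, 0.1274, 0.0835]
ee_rot: [3.14, 0.001, -0.1]
force: [-0.4, 0.1, -0.8]
width: 0.0172
gripper_force: 25.0
```

Request:
play_rows(
  travel=[
    [0.58,0.95,0],
    [0.58,0.95,0],
    [0.58,0.95,0],
    [0.58,0.95,0],
    [0.58,0.95,0],
    [0.58,0.95,0],
    [0.58,0.95,0],
    [0.58,0.95,0],
  ],
  twist=[0,0,0,0,0,0,0,0],
)

```text
t: 10.4
eef_pos: [0.57, -0.073, 0.0832]
ee_rot: [3.141, 0.002, -0.1]
force: [-0.4, 0.1, -0.7]
width: 0.0173
gripper_force: 25.0
```

```bash
python3 p.py 617.5 -172 45 -0.1
```

```text
t 10.4 pos [570.  -73.   83.2] yaw -0.1 width 0.0173 gf 25.000351667404175 F [-0.4  0.1 -0.7]
twist -0.0 then shift [2.29 3.75 1.53] | shift first [2.29 3.75 1.53]
```

Request:
play_rows(
  travel=[
    [0.57,0.93,0.2],
    [0.57,0.93,0.3],
    [0.57,0.93,0.3],
    [0.55,0.9,0.3],
    [0,0,0.4],
    [0,0,0],
    [0,0,0],
  ],
  twist=[0,0,0,0,0,0,0],
)

```text
t: 11.28
eef_pos: [0.617, -0.1689, 0.0467]
ee_rot: [3.141, 0.001, -0.1]
force: [0.3, -0.8, -0.4]
width: 0.0173
gripper_force: 25.0
```

```bash
python3 p.py 617.5 -172 26 -0.1; python3 -c "
from h import *
f=grab('side');g=grab('top')
a=cv2.resize(f['pixels'][190:300,330:460,::-1],None,fx=3,fy=4);b=cv2.resize(g['pixels'][110:220,330:460,::-1],None,fx=3,fy=4)
cv2.imwrite('pics/a3.png',np.hstack([a,b]))"
```

```text
t 11.275 pos [ 617.  -168.9   46.7] yaw -0.1 width 0.0173 gf 24.99968647956848 F [ 0.3 -0.8 -0.4]
twist 0.0 then shift [0.03 0.12 0.83] | shift first [0.03 0.12 0.83]
```

View pics/a3.png

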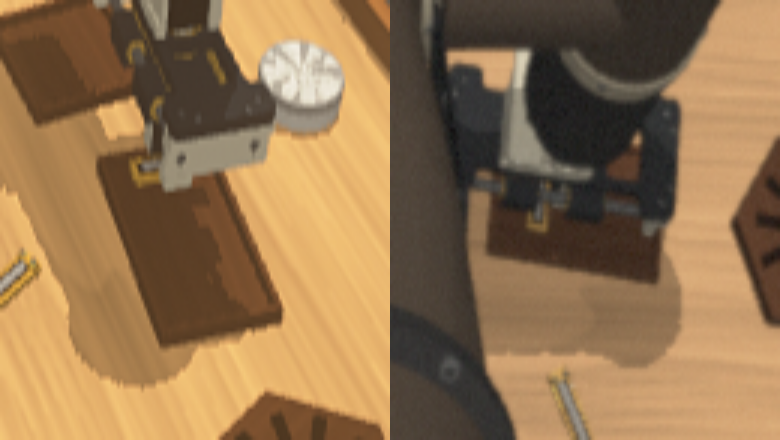

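The shoe hangs over the tray's left part (side crop ~(147,178), top crop ~(538,212)), inside the walls. Lower it.

Request:
play_rows(
  travel=[
    [0.04,0.2,0.3],
    [0,0,0.25],
    [0,0,0.15],
    [0,0,0.06],
    [0,0,0.05],
    [0,0,0],
  ],
  twist=[0,0,0,0,0,0],
)

```text
t: 12.12
eef_pos: [0.6178, -0.1745, 0.0266]
ee_rot: [3.142, -0.0, -0.1]
force: [-0.6, -0.3, -0.2]
width: 0.0171
gripper_force: 25.0
```

```bash
python3 p.py 617.5 -172 26 -0.1
```

```text
t 12.125 pos [ 617.8 -174.5   26.6] yaw -0.1 width 0.0171 gf 24.999626576900482 F [-0.6 -0.3 -0.2]
twist -0.0 then shift [-0.02 -0.1   0.02] | shift first [-0.02 -0.1   0.02]
```

Request:
play_rows(
  travel=[
    [0,0,0.03],
    [0,0,0],
  ],
  twist=[0,0],
)

```text
t: 12.38
eef_pos: [0.6179, -0.1746, 0.026]
ee_rot: [-3.142, -0.0, -0.1]
force: [-0.3, -0.1, -0.5]
width: 0.0175
gripper_force: 25.0
```

Request:
play_rows(
  travel=[
    [0,0,0],
    [0,0,0],
    [0,0,0],
    [0,0,-0.3],
    [0,0,-0.8],
    [0,0,-1],
    [0,0,0],
  ],
  twist=[0,0,0,0,0,0,0],
  fingers=0.38,
)

```text
t: 13.25
eef_pos: [0.6194, -0.1747, 0.0811]
ee_rot: [-3.142, -0.005, -0.1]
force: [-0.3, -0.2, -1.1]
width: 0.0334
gripper_force: 0.0
```

```bash
python3 p.py 468 -200 60 0.475
```

```text
t 13.25 pos [ 619.4 -174.7   81.1] yaw -0.1 width 0.0334 gf 0.0 F [-0.3 -0.2 -1.1]
twist -3.83 then shift [-5.85 -1.87  0.85] | shift first [-5.92  1.61  0.85]
```

Request:
play_rows(
  travel=[
    [0,0,0],
    [0,0,0],
    [0,0,0],
    [0,0,0],
  ],
  twist=[-0.96,-0.96,-0.96,-0.95],
  fingers=0.6,
)

```text
t: 13.75
eef_pos: [0.6174, -0.1745, 0.078]
ee_rot: [-3.141, 0.001, 0.479]
force: [-0.0, -0.4, -0.6]
width: 0.0526
gripper_force: 0.0
```

Request:
play_rows(
  travel=[
    [-0.97,-0.31,0],
    [-0.97,-0.31,0.1],
    [-0.97,-0.31,0.2],
    [-0.97,-0.31,0.2],
    [-0.97,-0.31,0.2],
    [-0.97,-0.31,0.3],
    [0,0,0],
    [0,0,0],
  ],
  twist=[0,0,0,0,0,0,0,0],
)

```text
t: 14.75
eef_pos: [0.4677, -0.1997, 0.0536]
ee_rot: [3.141, -0.001, 0.474]
force: [0.5, 0.1, 0.4]
width: 0.0525
gripper_force: 0.0
```

```bash
python3 p.py 468 -200 21.5 0.475; python3 -c "
from h import *
f=grab('side');g=grab('top')
a=cv2.resize(f['pixels'][190:300,290:420,::-1],None,fx=3,fy=4);b=cv2.resize(g['pixels'][140:250,330:460,::-1],None,fx=3,fy=4)
cv2.imwrite('pics/a4.png',np.hstack([a,b]))"
```

```text
t 14.75 pos [ 467.7 -199.7   53.6] yaw 0.474 width 0.0525 gf 0.0 F [0.5 0.1 0.4]
twist -0.0 then shift [0.   0.02 1.28] | shift first [0.   0.02 1.28]
```

View pics/a4.png

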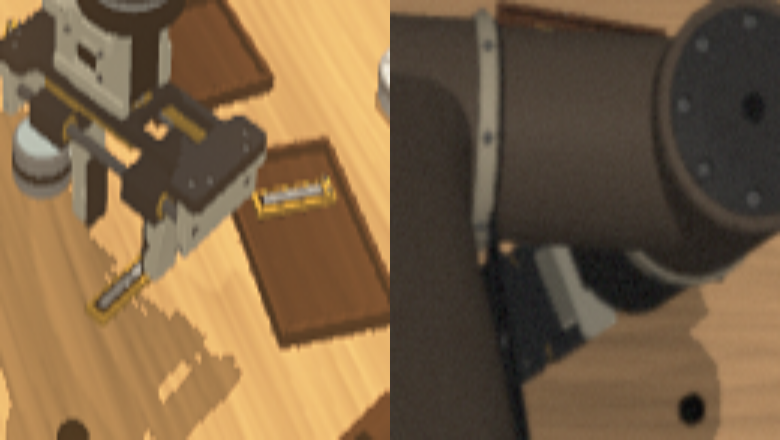

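First long shoe lies flat in the tray (side crop ~(295,195)); the fingers now straddle the second (~(120,292)). Descend and grip.

Request:
play_rows(
  travel=[
    [0,0,0.5],
    [0,0,0.4],
    [0,0,0.25],
    [0,0,0.12],
    [0,0,0],
  ],
  twist=[0,0,0,0,0],
)

```text
t: 15.48
eef_pos: [0.467, -0.1996, 0.0213]
ee_rot: [-3.141, 0.0, 0.474]
force: [-0.3, -0.0, 0.5]
width: 0.0528
gripper_force: 0.0
```

Request:
play_rows(
  travel=[
    [0,0,0],
    [0,0,0],
    [0,0,0],
    [0,0,0],
    [0,0,0],
    [0,0,0],
  ],
  twist=[0,0,0,0,0,0],
  fingers=0,
)

```text
t: 16.23
eef_pos: [0.4672, -0.1997, 0.0217]
ee_rot: [3.141, -0.0, 0.474]
force: [0.5, 0.5, 1.9]
width: 0.0172
gripper_force: 25.0
```

Request:
play_rows(
  travel=[
    [0,0,-0.5],
    [0,0,-1],
    [0,0,-1],
    [0,0,0],
    [0,0,0],
    [0,0,0],
    [0,0,0],
    [0,0,0],
  ],
  twist=[0,0,0,0.96,0.96,0.96,0.96,0],
)

```text
t: 17.23
eef_pos: [0.4671, -0.1996, 0.0847]
ee_rot: [-3.142, -0.0, -0.101]
force: [-0.6, -0.6, -0.8]
width: 0.0168
gripper_force: 25.0
```

```bash
python3 p.py 611 -241 46 -0.1
```

```text
t 17.225 pos [ 467.1 -199.6   84.7] yaw -0.101 width 0.0168 gf 25.000961422920227 F [-0.6 -0.6 -0.8]
twist -0.01 then shift [5.89 1.07 1.55] | shift first [5.89 1.07 1.55]
```

Request:
play_rows(
  travel=[
    [0.98,0.18,0],
    [0.98,0.18,0],
    [0.98,0.18,0],
    [0.98,0.18,0.1],
    [0.98,0.18,0.3],
    [0.98,0.18,0.5],
    [0,0,0.6],
    [0,0,0],
  ],
  twist=[0,0,0,0,0,0,0,0],
)

```text
t: 18.23
eef_pos: [0.6088, -0.2411, 0.045]
ee_rot: [-3.141, 0.004, -0.1]
force: [0.0, -0.1, -1.3]
width: 0.0173
gripper_force: 25.0
```

```bash
python3 p.py 611 -241 26 -0.1; python3 -c "
from h import *
f=grab('side');g=grab('top')
a=cv2.resize(f['pixels'][190:300,330:460,::-1],None,fx=3,fy=4);b=cv2.resize(g['pixels'][110:220,330:460,::-1],None,fx=3,fy=4)
cv2.imwrite('pics/a5.png',np.hstack([a,b]))"
```

```text
t 18.225 pos [ 608.8 -241.1   45. ] yaw -0.1 width 0.0173 gf 25.000028908252716 F [ 0.  -0.1 -1.3]
twist -0.0 then shift [ 0.09 -0.01  0.76] | shift first [ 0.09 -0.01  0.76]
```

View pics/a5.png

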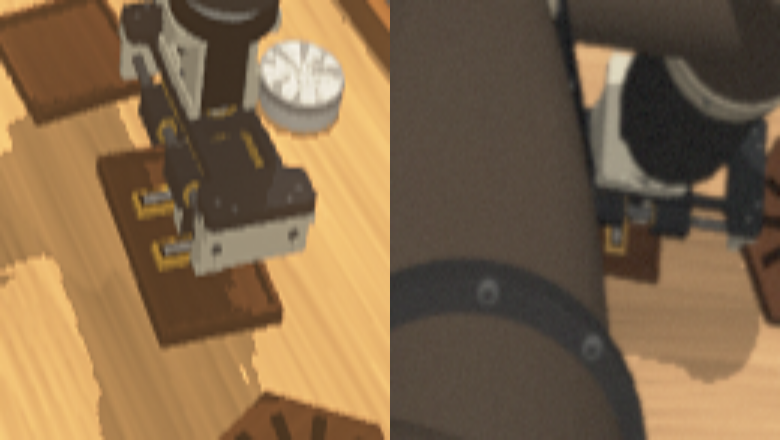

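The second shoe is level above the tray's other half, (175,250) in the side crop; I'll shift 6 mm inward for finger clearance, then lower.

Request:
play_rows(
  travel=[
    [0.05,-0.24,0.2],
    [0,0,0.25],
    [0,0,0.17],
    [0,0,0.06],
    [0,0,0.05],
    [0,0,0.03],
    [0,0,0],
  ],
  twist=[0,0,0,0,0,0,0],
)

```text
t: 19.2
eef_pos: [0.6124, -0.2357, 0.0276]
ee_rot: [3.142, -0.0, -0.102]
force: [0.5, -0.4, -0.4]
width: 0.0172
gripper_force: 25.0
```

Request:
play_rows(
  travel=[
    [0,0,0],
    [0,0,0],
    [0,0,0],
    [0,0,-0.3],
    [0,0,-0.8],
    [0,0,-1],
    [0,0,0],
  ],
  twist=[0,0,0,0,0,0,0],
  fingers=0.34,
)

```text
t: 20.08
eef_pos: [0.6141, -0.2359, 0.083]
ee_rot: [3.141, -0.005, -0.101]
force: [1.4, -0.9, 0.8]
width: 0.0301
gripper_force: 0.0
```

```bash
python3 p.py 449.5 191 54 -1.42;python3 p.py 449.5 191 54 -0.1
```

```text
t 20.075 pos [ 614.1 -235.9   83. ] yaw -0.101 width 0.0301 gf 0.0 F [ 1.4 -0.9  0.8]
twist 8.79 then shift [-17.87   3.94   1.16] | shift first [ -8.28 -16.32   1.16]
t 20.075 pos [ 614.1 -235.9   83. ] yaw -0.101 width 0.0301 gf 0.0 F [ 1.4 -0.9  0.8]
twist -0.01 then shift [ -8.25 -16.33   1.16] | shift first [ -8.28 -16.32   1.16]
```

Request:
play_rows(
  travel=[
    [-0.49,-0.96,0],
    [-0.49,-0.96,0],
    [-0.49,-0.96,0],
    [-0.49,-0.96,0],
    [-0.49,-0.96,0],
    [-0.49,-0.96,0],
    [-0.49,-0.96,0],
    [-0.49,-0.96,0],
  ],
  twist=[0,0,0,0,0,0,0,0],
  fingers=0.6,
)

```text
t: 21.08
eef_pos: [0.5339, -0.0339, 0.0799]
ee_rot: [3.142, 0.0, -0.102]
force: [-0.4, -0.2, -0.2]
width: 0.0524
gripper_force: 0.0
```

Request:
play_rows(
  travel=[
    [-0.49,-0.96,0],
    [-0.49,-0.96,0],
    [-0.49,-0.96,0],
    [-0.49,-0.96,0],
    [-0.49,-0.96,0],
    [-0.49,-0.96,0],
    [-0.49,-0.96,0],
    [-0.49,-0.96,0],
  ],
  twist=[0,0,0,0,0,0,0,0],
)

```text
t: 22.08
eef_pos: [0.4559, 0.167, 0.08]
ee_rot: [3.142, 0.0, -0.102]
force: [-0.1, -0.3, 0.1]
width: 0.0529
gripper_force: 0.0
```

Request:
play_rows(
  travel=[
    [-0.45,-0.96,0],
    [0,0,0.15],
    [0,0,0.15],
    [0,0,0.15],
    [0,0,0.15],
    [0,0,0.15],
    [0,0,0.15],
    [0,0,0.15],
  ],
  twist=[0,0.98,0.98,0.98,0.98,0.98,0.98,0.98],
)

```text
t: 23.08
eef_pos: [0.4475, 0.1912, 0.0536]
ee_rot: [3.141, -0.0, -1.136]
force: [-0.9, 0.6, -0.4]
width: 0.0527
gripper_force: 0.0
```

Request:
play_rows(
  travel=[
    [0,0,0],
    [0,0,0],
    [0,0,0],
  ],
  twist=[0.98,0.97,0],
)

```text
t: 23.45
eef_pos: [0.4476, 0.1912, 0.0537]
ee_rot: [3.141, -0.0, -1.422]
force: [-0.2, 0.4, 0.3]
width: 0.0525
gripper_force: 0.0
```

```bash
python3 p.py 449.5 191 21 -1.42; python3 -c "
from h import *
f=grab('side');g=grab('top')
a=cv2.resize(f['pixels'][120:320,200:460,::-1],None,fx=1.5,fy=1.5*1.3);b=cv2.resize(g['pixels'][110:310,180:440,::-1],None,fx=1.5,fy=1.95)
cv2.imwrite('pics/a6.png',np.hstack([a,b]))"
```

```text
t 23.45 pos [447.6 191.2  53.7] yaw -1.422 width 0.0525 gf 0.0 F [-0.2  0.4  0.3]
twist -0.02 then shift [ 0.02 -0.08  1.31] | shift first [ 0.02 -0.08  1.31]
```

View pics/a6.png

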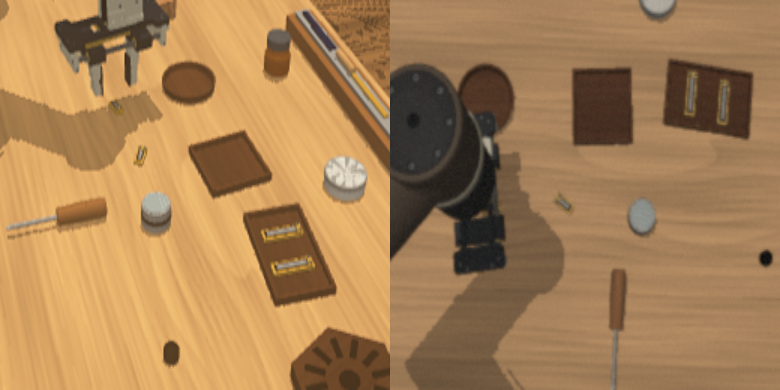

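Both long shoes lie flat in the oblong tray (top crop ~(691,93), (723,102)); the fingers straddle the short shoe at ~(117,107). Grip it.

Request:
play_rows(
  travel=[
    [0.02,-0.08,0.5],
    [0,0,0.4],
    [0,0,0.25],
    [0,0,0.14],
    [0,0,0],
  ],
  twist=[0,0,0,0,0],
)

```text
t: 24.18
eef_pos: [0.4497, 0.191, 0.0213]
ee_rot: [3.141, -0.0, -1.423]
force: [-0.7, 0.3, -0.3]
width: 0.0526
gripper_force: 0.0
```

Request:
play_rows(
  travel=[
    [0,0,0],
    [0,0,0],
    [0,0,0],
    [0,0,0],
    [0,0,0],
    [0,0,0],
  ],
  twist=[0,0,0,0,0,0],
  fingers=0,
)

```text
t: 24.92
eef_pos: [0.4498, 0.1912, 0.0217]
ee_rot: [-3.141, 0.0, -1.423]
force: [0.0, -0.4, 2.0]
width: 0.0155
gripper_force: 25.0
```

Request:
play_rows(
  travel=[
    [0,0,-0.5],
    [0,0,-1],
    [0,0,-1],
    [0,0,0],
    [0,0,0],
    [0,0,0],
    [0,0,0],
    [0,0,0],
  ],
  twist=[0,0,0,-0.98,-0.98,-0.98,-0.98,-0.98],
)

```text
t: 25.92
eef_pos: [0.4498, 0.1912, 0.0849]
ee_rot: [-3.141, -0.0, -0.683]
force: [-0.0, -0.6, 0.0]
width: 0.0153
gripper_force: 25.0
```

Request:
play_rows(
  travel=[
    [0,0,0],
    [0,0,0],
    [0,0,0],
    [0,0,0],
    [0,0,0],
    [0,0,0],
  ],
  twist=[-0.98,-0.98,-0.98,-0.98,-0.98,0],
)

```text
t: 26.68
eef_pos: [0.4499, 0.1912, 0.0848]
ee_rot: [-3.141, -0.001, 0.046]
force: [-0.2, -0.0, 0.3]
width: 0.0151
gripper_force: 25.0
```

```bash
python3 p.py 622 -8.5 46 0.06
python3 - <<'E'
from h import *
for n in('top','side'):
    f=grab(n)
    for name,z in(('square_tray',.012),('square_tray',.012)):
        for d in models.silhouettes(name,n)[:1]:
            m=d['pixels'].astype(np.uint8); c=max(cv2.findContours(m,0,2)[0],key=cv2.contourArea)
            r=cv2.minAreaRect(np.array([toworld(f,p[0],z)[:2] for p in c]).astype(np.float32)*1000);print(n,r)
E
```

```text
t 26.675 pos [449.9 191.2  84.8] yaw 0.046 width 0.0151 gf 24.99850183725357 F [-0.2 -0.   0.3]
twist -0.1 then shift [6.39 8.39 1.55] | shift first [6.51 8.3  1.55]
top ((598.6987915039062, -7.7904510498046875), (109.08014678955078, 110.10010528564453), 1.8249962329864502)
top ((598.6987915039062, -7.7904510498046875), (109.08014678955078, 110.10010528564453), 1.8249962329864502)
side ((596.6228637695312, -14.782691955566406), (117.10108184814453, 124.50298309326172), 2.8778579235076904)
side ((596.6228637695312, -14.782691955566406), (117.10108184814453, 124.50298309326172), 2.8778579235076904)
```

Request:
play_rows(
  travel=[
    [0.72,0.92,0],
    [0.72,0.92,0],
    [0.72,0.92,0],
    [0.72,0.92,0],
    [0.72,0.92,0],
    [0.72,0.92,0],
    [0.72,0.92,0],
    [0.72,0.92,0],
  ],
  twist=[0,0,0,0,0,0,0,0],
)

```text
t: 27.98
eef_pos: [0.6028, 0.0132, 0.0839]
ee_rot: [3.141, 0.0, 0.046]
force: [-0.4, 0.3, -0.6]
width: 0.0155
gripper_force: 25.0
```

Request:
play_rows(
  travel=[
    [0.72,0.92,0.3],
    [0,0,0.4],
    [0,0,0.5],
    [0,0,0.3],
    [0,0,0],
  ],
  twist=[0,0,0,0,0],
)

```text
t: 28.6
eef_pos: [0.6205, -0.0076, 0.0459]
ee_rot: [3.141, 0.001, 0.047]
force: [-0.6, 0.2, -0.1]
width: 0.015
gripper_force: 25.0
```

```bash
python3 p.py 622 -9 26 0.046; python3 -c "
from h import *
f=grab('side');g=grab('top')
a=cv2.resize(f['pixels'][140:250,290:420,::-1],None,fx=3,fy=4);b=cv2.resize(g['pixels'][110:220,260:390,::-1],None,fx=3,fy=4)
cv2.imwrite('pics/a7.png',np.hstack([a,b]))"
```

```text
t 28.6 pos [620.5  -7.6  45.9] yaw 0.047 width 0.015 gf 24.999579191207886 F [-0.6  0.2 -0.1]
twist 0.01 then shift [0.06 0.06 0.79] | shift first [0.06 0.06 0.79]
```

View pics/a7.png

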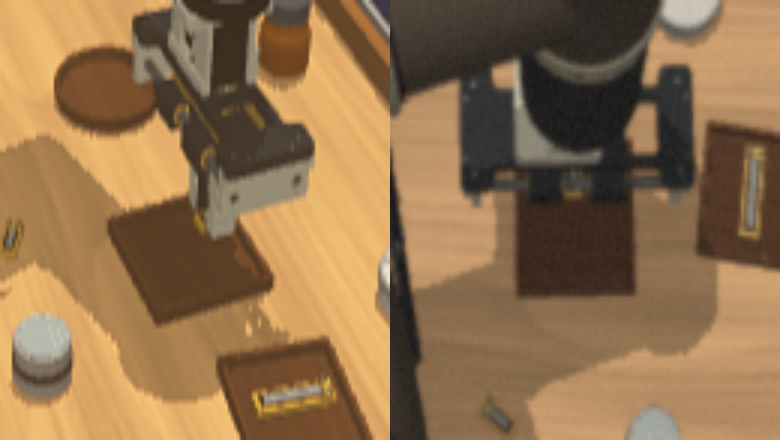

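The short shoe is over the far half of the square tray (side crop ~(203,217)); lower and release.

Request:
play_rows(
  travel=[
    [0,0.05,0.25],
    [0,0,0.25],
    [0,0,0.17],
    [0,0,0.06],
    [0,0,0.06],
    [0,0,0.03],
    [0,0,0],
  ],
  twist=[0,0,0,0,0,0,0],
)

```text
t: 29.58
eef_pos: [0.6213, -0.0093, 0.0261]
ee_rot: [3.142, -0.0, 0.047]
force: [0.7, -0.1, 0.5]
width: 0.0152
gripper_force: 25.0
```

Request:
play_rows(
  travel=[
    [0,0,0],
    [0,0,0],
    [0,0,0],
    [0,0,-0.3],
    [0,0,-0.8],
    [0,0,-1],
    [0,0,0],
  ],
  twist=[0,0,0,0,0,0,0],
  fingers=0.36,
)

```text
t: 30.45
eef_pos: [0.6229, -0.009, 0.0813]
ee_rot: [-3.141, -0.004, 0.047]
force: [0.2, 0.8, -0.9]
width: 0.0314
gripper_force: 0.0
```

```bash
python3 p.py 458 60 54 1.03
python3 - <<'E'
from fit import *
t=fit([('SB',(458,60,1.03),.036,.016,.007)])
E
```

```text
t 30.45 pos [622.9  -9.   81.3] yaw 0.047 width 0.0314 gf 0.0 F [ 0.2  0.8 -0.9]
twist -6.55 then shift [-1.03 -7.07  1.09] | shift first [-6.46 -3.07  1.09]
SB (458, 60, 1.03)
top [457.52  59.13   0.95] iou 0.62
side [457.55  60.29   1.02] iou 0.85
```

Request:
play_rows(
  travel=[
    [-0.92,-0.44,0],
    [-0.92,-0.44,0],
    [-0.92,-0.44,0],
    [-0.92,-0.44,0],
    [-0.92,-0.44,0],
    [-0.92,-0.44,0],
    [-0.92,-0.44,0],
    [0,0,0],
  ],
  twist=[0,0,0,0,0,0,0,0],
  fingers=0.6,
)

```text
t: 31.85
eef_pos: [0.4556, 0.0603, 0.0786]
ee_rot: [3.142, 0.0, 0.048]
force: [0.9, -0.0, 0.3]
width: 0.0526
gripper_force: 0.0
```

Request:
play_rows(
  travel=[
    [0,0,0.15],
    [0,0,0.15],
    [0,0,0.15],
    [0,0,0.15],
    [0,0,0.15],
    [0,0,0.15],
    [0,0,0.1],
    [0,0,0],
  ],
  twist=[-0.91,-0.91,-0.91,-0.91,-0.91,-0.91,-0.91,0],
)

```text
t: 32.85
eef_pos: [0.4573, 0.0599, 0.0533]
ee_rot: [-3.141, 0.001, 1.001]
force: [-0.4, -0.5, -0.3]
width: 0.0526
gripper_force: 0.0
```

```bash
python3 p.py 458 60 21 1.0; python3 -c "
from h import *
f=grab('side');g=grab('top')
a=cv2.resize(f['pixels'][140:250,250:380,::-1],None,fx=3,fy=4);b=cv2.resize(g['pixels'][140:250,240:370,::-1],None,fx=3,fy=4)
cv2.imwrite('pics/a8.png',np.hstack([a,b]))"
```

```text
t 32.85 pos [457.3  59.9  53.3] yaw 1.001 width 0.0526 gf 0.0 F [-0.4 -0.5 -0.3]
twist 0.01 then shift [0.02 0.02 1.29] | shift first [0.02 0.02 1.29]
```

View pics/a8.png

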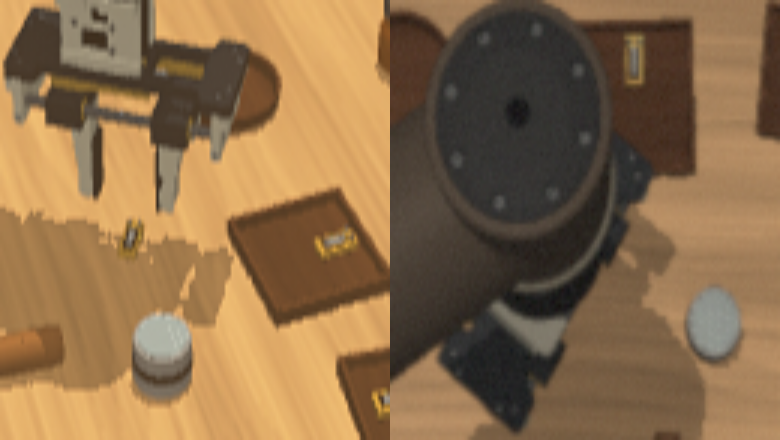

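The first short shoe is flat in the square tray (side crop ~(337,242)); the fingers straddle the second (~(131,238)).

Request:
play_rows(
  travel=[
    [0.02,0.02,0.5],
    [0,0,0.4],
    [0,0,0.25],
    [0,0,0.13],
    [0,0,0],
  ],
  twist=[0,0,0,0,0],
)

```text
t: 33.58
eef_pos: [0.4575, 0.0602, 0.0213]
ee_rot: [-3.141, 0.001, 1.002]
force: [0.1, 0.6, 0.1]
width: 0.0524
gripper_force: 0.0
```

Request:
play_rows(
  travel=[
    [0,0,0],
    [0,0,0],
    [0,0,0],
    [0,0,0],
    [0,0,0],
    [0,0,0],
  ],
  twist=[0,0,0,0,0,0],
  fingers=0,
)

```text
t: 34.33
eef_pos: [0.4577, 0.0603, 0.0217]
ee_rot: [3.141, -0.0, 1.002]
force: [0.1, 0.3, 2.5]
width: 0.0151
gripper_force: 25.0
```

Request:
play_rows(
  travel=[
    [0,0,-0.5],
    [0,0,-1],
    [0,0,-1],
    [0,0,0],
    [0,0,0],
    [0,0,0],
    [0,0,0],
    [0,0,0],
  ],
  twist=[0,0,0,0.91,0.91,0.91,0.91,0.91],
)

```text
t: 35.33
eef_pos: [0.4576, 0.0603, 0.0848]
ee_rot: [-3.141, -0.001, 0.315]
force: [-0.4, -0.7, -0.4]
width: 0.0152
gripper_force: 25.0
```

Request:
play_rows(
  travel=[
    [0,0,0],
    [0,0,0],
    [0,0,0],
  ],
  twist=[0.91,0.91,0],
)

```text
t: 35.7
eef_pos: [0.4577, 0.0603, 0.0847]
ee_rot: [-3.141, -0.001, 0.048]
force: [0.3, -0.3, -0.4]
width: 0.0151
gripper_force: 25.0
```

```bash
python3 p.py 575 -10.5 46 0.046
```

```text
t 35.7 pos [457.7  60.3  84.7] yaw 0.048 width 0.0151 gf 25.001030266284943 F [ 0.3 -0.3 -0.4]
twist 0.01 then shift [4.56 3.05 1.55] | shift first [4.55 3.05 1.55]
```

Request:
play_rows(
  travel=[
    [0.91,0.61,0],
    [0.91,0.61,0],
    [0.91,0.61,0],
    [0.91,0.61,0.2],
    [0.92,0.61,0.4],
    [0,0,0.5],
    [0,0,0.4],
    [0,0,0],
  ],
  twist=[0,0,0,0,0,0,0,0],
)

```text
t: 36.7
eef_pos: [0.5738, -0.0105, 0.0458]
ee_rot: [3.141, 0.002, 0.048]
force: [0.7, -0.3, -1.3]
width: 0.0151
gripper_force: 25.0
```

```bash
python3 p.py 575 -10.5 26 0.046; python3 -c "
from h import *
f=grab('side');g=grab('top')
a=cv2.resize(f['pixels'][140:250,290:420,::-1],None,fx=3,fy=4);b=cv2.resize(g['pixels'][110:220,260:390,::-1],None,fx=3,fy=4)
cv2.imwrite('pics/a9.png',np.hstack([a,b]))"
```

```text
t 36.7 pos [573.8 -10.5  45.8] yaw 0.048 width 0.0151 gf 25.000028908252716 F [ 0.7 -0.3 -1.3]
twist 0.01 then shift [0.05 0.   0.79] | shift first [0.05 0.   0.79]
```

View pics/a9.png

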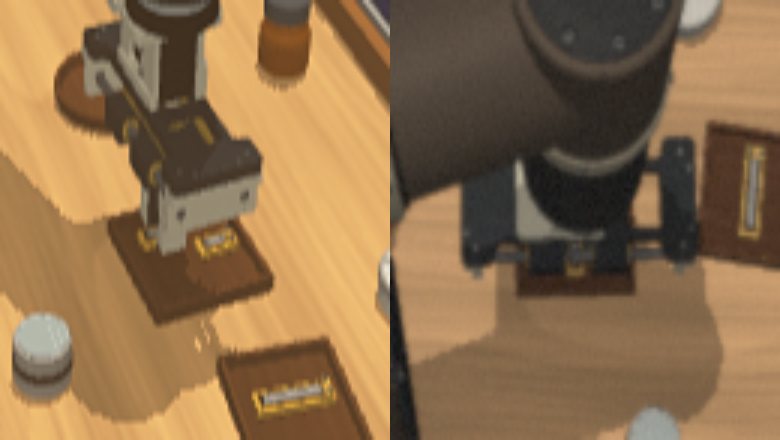

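The second short shoe hangs over the near half (side crop ~(148,240)), the first lies clear at (217,240). Lower and release.

Request:
play_rows(
  travel=[
    [0.05,0,0.25],
    [0,0,0.25],
    [0,0,0.17],
    [0,0,0.06],
    [0,0,0.06],
    [0,0,0.03],
    [0,0,0],
  ],
  twist=[0,0,0,0,0,0,0],
)

```text
t: 37.67
eef_pos: [0.5763, -0.0106, 0.0261]
ee_rot: [-3.142, -0.0, 0.047]
force: [0.6, 0.6, -0.6]
width: 0.0153
gripper_force: 25.0
```

Request:
play_rows(
  travel=[
    [0,0,0],
    [0,0,0],
    [0,0,0],
    [0,0,-0.3],
    [0,0,-0.8],
    [0,0,-1],
    [0,0,0],
  ],
  twist=[0,0,0,0,0,0,0],
  fingers=0.36,
)

```text
t: 38.55
eef_pos: [0.5778, -0.0102, 0.0811]
ee_rot: [-3.141, -0.004, 0.047]
force: [0.5, 0.7, 0.3]
width: 0.0317
gripper_force: 0.0
```

```bash
python3 p.py 390.5 -305 55 0.048
```

```text
t 38.55 pos [577.8 -10.2  81.1] yaw 0.047 width 0.0317 gf 0.0 F [0.5 0.7 0.3]
twist -0.01 then shift [-8.05 11.42  1.04] | shift first [-8.04 11.43  1.04]
```

Request:
play_rows(
  travel=[
    [-0.67,0.95,0],
    [-0.67,0.95,0],
    [-0.67,0.95,0],
    [-0.67,0.95,0],
    [-0.67,0.95,0],
    [-0.67,0.95,0],
    [-0.67,0.95,0],
    [-0.67,0.95,0],
  ],
  twist=[0,0,0,0,0,0,0,0],
  fingers=0.6,
)

```text
t: 39.55
eef_pos: [0.449, -0.2082, 0.0782]
ee_rot: [-3.141, 0.001, 0.046]
force: [-0.1, 1.0, 0.2]
width: 0.0525
gripper_force: 0.0
```

Request:
play_rows(
  travel=[
    [-0.67,0.95,0],
    [-0.67,0.95,0],
    [-0.67,0.95,0],
    [-0.67,0.95,0.2],
    [0,0,0.4],
    [0,0,0.3],
    [0,0,0],
  ],
  twist=[0,0,0,0,0,0,0],
)

```text
t: 40.42
eef_pos: [0.3882, -0.3042, 0.0553]
ee_rot: [-3.141, 0.002, 0.047]
force: [-0.5, -0.3, -0.1]
width: 0.0529
gripper_force: 0.0
```

```bash
python3 p.py 390.5 -305 23 0.048; python3 -c "
from h import *
f=grab('side');g=grab('top')
a=cv2.resize(f['pixels'][150:350,240:440,::-1],None,fx=2,fy=2);b=cv2.resize(g['pixels'][110:310,280:480,::-1],None,fx=2,fy=2)
cv2.imwrite('pics/a10.png',np.hstack([a,b]))"
```

```text
t 40.425 pos [ 388.2 -304.2   55.3] yaw 0.047 width 0.0529 gf 0.0 F [-0.5 -0.3 -0.1]
twist -0.01 then shift [0.09 0.04 1.29] | shift first [0.09 0.04 1.29]
```

View pics/a10.png

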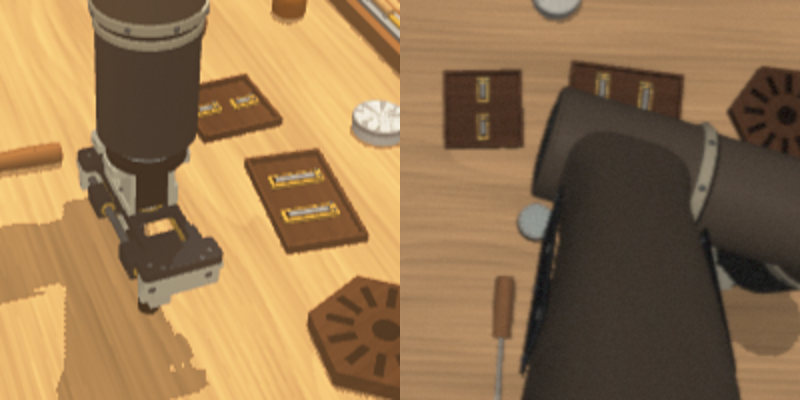

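All four shoes are flat in their trays; the button shows at (147,306) in the side crop beneath the fingers. Descend and grip.

Request:
play_rows(
  travel=[
    [0.08,0.02,0.5],
    [0,0,0.4],
    [0,0,0.25],
    [0,0,0.13],
    [0,0,0],
  ],
  twist=[0,0,0,0,0],
)

```text
t: 41.15
eef_pos: [0.3907, -0.305, 0.0238]
ee_rot: [-3.141, 0.001, 0.047]
force: [-0.4, -0.3, 0.9]
width: 0.0525
gripper_force: 0.0
```

Request:
play_rows(
  travel=[
    [0,0,0],
    [0,0,0],
    [0,0,0],
    [0,0,0],
    [0,0,0],
    [0,0,0],
  ],
  twist=[0,0,0,0,0,0],
  fingers=0,
  newtons=15,
)

```text
t: 41.9
eef_pos: [0.3909, -0.3051, 0.0242]
ee_rot: [3.141, -0.0, 0.047]
force: [0.9, 0.0, 3.5]
width: 0.0208
gripper_force: 15.0
```

Request:
play_rows(
  travel=[
    [0,0,-0.5],
    [0,0,-1],
    [0,0,-1],
    [0,0,0],
  ],
  twist=[0,0,0,0],
)

```text
t: 42.4
eef_pos: [0.3922, -0.3055, 0.089]
ee_rot: [3.14, -0.004, 0.047]
force: [0.4, -0.6, -0.1]
width: 0.0208
gripper_force: 15.0
```

```bash
python3 p.py 600 203 86 0.048
```

```text
t 42.4 pos [ 392.2 -305.5   89. ] yaw 0.047 width 0.0208 gf 14.99929296071059 F [ 0.4 -0.6 -0.1]
twist -0.01 then shift [  9.28 -19.92   0.12] | shift first [  9.26 -19.93   0.12]
```

Request:
play_rows(
  travel=[
    [0.44,-0.95,0],
    [0.44,-0.95,0],
    [0.44,-0.95,0],
    [0.44,-0.95,0],
    [0.44,-0.95,0],
    [0.44,-0.95,0],
    [0.44,-0.95,0],
    [0.44,-0.95,0],
  ],
  twist=[0,0,0,0,0,0,0,0],
)

```text
t: 43.4
eef_pos: [0.4697, -0.1103, 0.0863]
ee_rot: [-3.142, 0.001, 0.047]
force: [-0.3, 0.2, 0.0]
width: 0.0206
gripper_force: 15.0
```

Request:
play_rows(
  travel=[
    [0.44,-0.95,0],
    [0.44,-0.95,0],
    [0.44,-0.95,0],
    [0.44,-0.95,0],
    [0.44,-0.95,0],
    [0.44,-0.95,0],
    [0.44,-0.95,0],
    [0.44,-0.95,0],
  ],
  twist=[0,0,0,0,0,0,0,0],
)

```text
t: 44.4
eef_pos: [0.5494, 0.0842, 0.0865]
ee_rot: [3.142, 0.0, 0.047]
force: [0.6, -0.9, 0.3]
width: 0.0203
gripper_force: 15.0
```

Request:
play_rows(
  travel=[
    [0.44,-0.95,0],
    [0.44,-0.95,0],
    [0.44,-0.95,0],
    [0.44,-0.95,0.2],
    [0.44,-0.95,0.4],
    [0,0,0.5],
    [0,0,0.4],
    [0,0,0],
  ],
  twist=[0,0,0,0,0,0,0,0],
)

```text
t: 45.4
eef_pos: [0.5974, 0.2031, 0.0477]
ee_rot: [3.14, 0.002, 0.046]
force: [0.5, -0.3, -0.1]
width: 0.0206
gripper_force: 15.0
```

```bash
python3 p.py 600 204 28.3 0.048; python3 -c "
from h import *
f=grab('side');g=grab('top')
a=cv2.resize(f['pixels'][100:210,260:390,::-1],None,fx=3,fy=4);b=cv2.resize(g['pixels'][110:220,180:310,::-1],None,fx=3,fy=4)
cv2.imwrite('pics/a11.png',np.hstack([a,b]))"
```

```text
t 45.4 pos [597.4 203.1  47.7] yaw 0.046 width 0.0206 gf 14.99914906831691 F [ 0.5 -0.3 -0.1]
twist -0.01 then shift [ 0.11 -0.03  0.78] | shift first [ 0.11 -0.03  0.78]
```

View pics/a11.png

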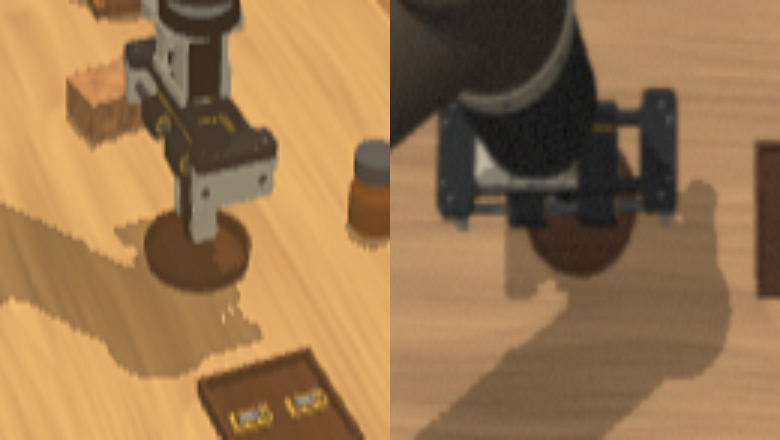

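The button is held over the dish's middle (fingers at (205,230) in the side crop, inside the rim). Lower and release.

Request:
play_rows(
  travel=[
    [0.1,-0.08,0.25],
    [0,0,0.25],
    [0,0,0.14],
    [0,0,0.06],
    [0,0,0.05],
    [0,0,0.02],
    [0,0,0],
  ],
  twist=[0,0,0,0,0,0,0],
)

```text
t: 46.38
eef_pos: [0.6007, 0.2061, 0.0299]
ee_rot: [-3.142, -0.0, 0.047]
force: [-0.8, -0.2, -0.1]
width: 0.0205
gripper_force: 15.0
```

```bash
python3 p.py 600 205 28.3 0.048
```

```text
t 46.375 pos [600.7 206.1  29.9] yaw 0.047 width 0.0205 gf 14.999110480566742 F [-0.8 -0.2 -0.1]
twist -0.01 then shift [-0.03  0.04  0.06] | shift first [-0.03  0.04  0.06]
```

Request:
play_rows(
  travel=[
    [0,0,0.04],
    [0,0,0.03],
    [0,0,0],
  ],
  twist=[0,0,0],
)

```text
t: 46.75
eef_pos: [0.6007, 0.2061, 0.0283]
ee_rot: [-3.142, -0.0, 0.047]
force: [-0.6, -0.3, 2.1]
width: 0.0208
gripper_force: 15.0
```

Request:
play_rows(
  travel=[
    [0,0,0],
    [0,0,0],
    [0,0,0],
    [0,0,-0.3],
    [0,0,-0.8],
    [0,0,-1],
    [0,0,-1],
    [0,0,-1],
  ],
  twist=[0,0,0,0,0,0,0,0],
  fingers=0.37,
)

```text
t: 47.75
eef_pos: [0.6007, 0.2061, 0.132]
ee_rot: [-3.141, -0.0, 0.047]
force: [0.7, -0.2, -0.0]
width: 0.0326
gripper_force: 0.0
```

Request:
play_rows(
  travel=[
    [-0.9,-0.9,0],
    [-0.9,-0.9,0],
    [-0.9,-0.9,0],
    [-0.9,-0.9,0],
    [-0.9,-0.9,0],
    [-0.9,-0.9,0],
    [0,0,0],
    [0,0,0],
  ],
  twist=[0,0,0,0,0,0,0,0],
)

```text
t: 48.75
eef_pos: [0.4596, 0.3347, 0.131]
ee_rot: [-3.141, -0.0, 0.047]
force: [0.9, -0.9, -0.5]
width: 0.0325
gripper_force: 0.0
```

```bash
python3 -c "
from h import *
f=grab('side');g=grab('top')
a=cv2.resize(f['pixels'][130:350,270:490,::-1],None,fx=1.8,fy=2.6);b=cv2.resize(g['pixels'][120:260,200:460,::-1],None,fx=1.5,fy=1.5);b=cv2.copyMakeBorder(b,0,a.shape[0]-b.shape[0],0,0,0)
cv2.imwrite('pics/a12.png',np.hstack([a,b]))"
```

```text
(no output)
```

View pics/a12.png

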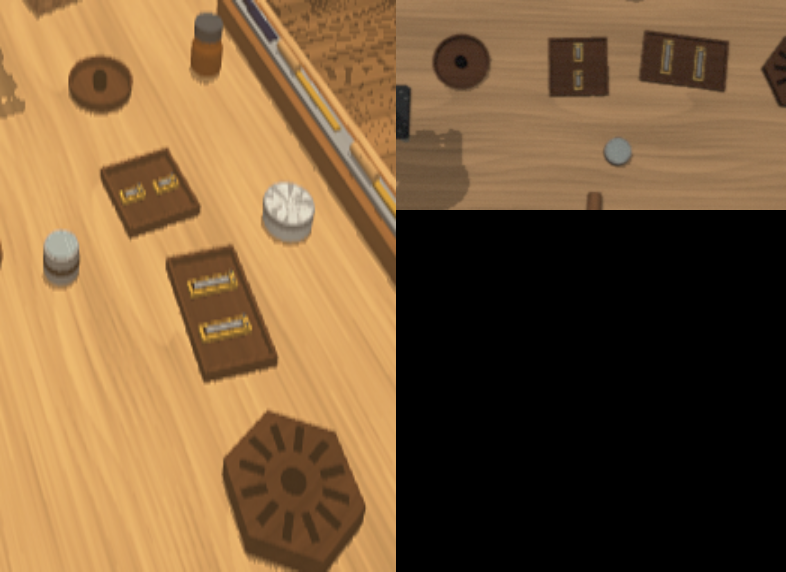

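The button stands upright in the dish (100,80), with two short shoes in the square tray and two long shoes in the oblong tray. The loupe and reed pan haven't moved.

```bash
python3 -c "
from h import *
print(arm.job_done())"
```

```text
the job is handed in; nothing more can be done
None
```

The job is handed in: in the last pictures both long shoes lie flat in the oblong tray, both short shoes lie flat in the square tray, the button stands in the round dish, and the loupe and reed pan look unmoved, at about 49 s of the 128 s allowed.

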